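# Slide finished parts off the assembly tray into the parts bin, heaviest first

## Task

Clear the three finished parts from the raised assembly tray by sliding them, without lifting them up, over its open edge into the grey bin below: the heavy round flange first, then the metal housing, and the light wooden cradle last. All three must end up lying still inside the bin, and the screwdriver, spool and bottle on the bench must be left where they stand.

Things in the scene. Friction and masses are not known exactly. Their poses are not given: they have to be found in the camera images.
- tray: Fixed rectangular dark sheet-steel tray, 300 mm along its x by 260 mm along its y, carried on two blue lab jacks. Origin on the bench under the tray's centre; the tray's surface is 105 mm above the origin. The edge at its own y = +130 mm is open and level; the other three edges (x = +-150 mm, y = -130 mm) have a lip 6 mm thick standing 8 mm above the surface.
- bin: Fixed grey open bin, 260 mm along its x by 200 mm along its y, walls 5 mm, rim 95 mm and foam-covered floor 10 mm above the bench. Origin on the bench under its centre; axes parallel to the tray's. One wall is tucked 12 mm under the tray's open edge. Along the tray's x it is set off by up to 30 mm either way, so an end of the open edge is not above the bin.
- flange: Round steel flange, a disc 76 mm in diameter and 16 mm thick with six dark bolt holes, lying flat on the tray; about 450 g. Origin at its centre (8 mm above the surface it lies on), z up.
- housing: Rectangular aluminium instrument housing with four screws in its lid, 66 mm along its x, 44 mm along its y, 30 mm high, lying on the tray; about 200 g. Origin at its centre.
- cradle: Wooden V-block cradle, 60 mm along its x, 50 mm along its y (the V groove runs along y, open at the top), 40 mm high, standing on the tray; about 90 g. Origin at its centre.
- screwdriver: Bystander: screwdriver lying on the bench behind the tray, to the robot's right. Origin under its middle, length along its x.
- spool: Bystander: grey solder spool, 56 mm in diameter, 50 mm high, standing on the bench beyond the bin, to the robot's left. Origin at the centre of its underside.
- bottle: Bystander: small white bottle, 44 mm in diameter, 100 mm high, standing beside the spool. Origin at the centre of its underside.

How it is judged:
By the outcome, as a careful person would: the job done as asked, in the order asked, and still so for the second after the job is handed in, with the robot touching nothing.
It also fails if it takes over 53 s, if anything falls off the work surface, if the arm or the gripper's body presses on something with over 40 N, if the wrist force passes 120 N, or if a joint passes its speed limit or range.

## Robot

A 6-joint arm with a two-finger parallel gripper is mounted at the origin on the work surface. World frame = base frame: x ahead of the robot, y to its left, z up, the work surface at z = 0. Lengths are in m, angles in rad, forces in N, time in s.
With the tool pointing down it reaches from about 0.4 to 0.825 m from the base axis. Payload 7 kg.
Tool frame: the origin (TCP) lies at the very end of the fingers, on their centre line; the grasp point (between the pads) lies 19 mm behind it; z points along the fingers, y is the line along which they close (so a half turn about z gives the same grasp; the last joint's range is limited). The gripper opens to 88 mm and grips with 3 to 60 N. Pads are 19 mm wide; open, the fingers measure 130 mm over their backs; the gripper's body (78 mm by 193 mm) begins 47 mm behind the grasp point.
Start: joints at [1.632, 0.359, 0.012, 0, -1.224, -0.288], TCP at [0.152, 0.658, 0.227] pointing down, gripper open.
Joint ranges: [-3.07, 3.07], [-1.43, 2.12], [-1.02, 1.25], [-3.03, 1.67], [-3.05, -0], [-3.03, 3.03]. Speed limits (rad/s): [2.39, 2.39, 3.01, 3.14, 3.14, 3.14].

## Interface

Orientations are given as [roll, pitch, yaw] about the fixed x, y, z axes, in that order (R = Rz(yaw) Ry(pitch) Rx(roll)).
In Python, from rig import readout, optics, env gives the robot as it stands.
- The arm moves only by the tool send_rows, never from a script. Its argument "commands" is a list of rows, each an object with "delta_pos": the shift along the tool's x, y, z in mm, a list of three; "dr": the turn, a rotation vector about the tool's x, y, z in rad, a list of three; "hand": the opening, from -1 (shut) to 1 (fully open). In form: [{"delta_pos": [dx, dy, dz], "dr": [rx, ry, rz], "hand": hand}, ...]. A call has 1 to 8 rows; each row is the pose to reach, as a shift and turn from the pose commanded when the call began, along the tool's axes at that moment; what a row does not reach only later rows make up. A row lasts 1/8 s, in which the tool goes at most 62.5 mm and 10.7 degrees, less where a joint would pass 70% of its speed; a pose out of reach is approached as far as the arm can. A call with a gripper value outside its range is refused whole. The fingers move at their own pace and stop on an object; "squeeze" is the grip in N (left out, the last holds). Time passes only in rows, so rows that repeat a pose let the fingers close. It gives the time, the measured TCP pose, the force, the opening and the grip force at its end, in the units of the state.
- readout.read_state(): the state, without advancing time (a new reading comes with each control period).
- optics.grab_frame(name): name is "scene" or "top" or "wrist"; returns a dict with "color" (384x512x3 uint8, red, green, blue), "K" (3x3 intrinsics, pixels), "R" (3x3) and "t" (3): a world point X has camera coordinates R X + t; the wrist camera has in their place "hand_eye" (4x4, takes a point from camera to tool coordinates, whose origin is the TCP and whose axes are the flange's). Camera axes: x right, y down, z forward; pixel columns grow to the right and rows downward; lengths in m; the calibration is good to about 2 mm. A picture is of the moment at which its call begins: read the wrist's pose just before it. There is no depth.
- env.sign_off(): hands the job in; it is judged then, once.
The state is a dict: "clock": time; "joints": joint angles; "joint_vel": joint speeds; "tau": joint torques, N m; "tcp_pos": TCP position; "tool_rot": TCP orientation; "force": force on the tool from outside, world axes, zero at the start; "ft_torque": the same for the moment, N m; "finger_gap": opening from 0.0 (shut) to 1.0 (fully open); "grip_force": force on a finger pad.
Only numpy, scipy, OpenCV 4.12 (cv2) and the standard library are available. Lean on these libraries where they do the work, as an engineer would, in place of code of your own. Each camera call takes 0.05 s, during which the arm holds its last target. There are 200 camera calls.

## Working session

There is one attempt and no reset: what is moved stays moved. The work goes in short steps, Python scripts to look and compute and a tool call to move; the robot and the scene stay as the last step left them, time stands still between calls to the robot, and variables do not carry over. Pictures are saved under pics/ and viewed, at most 10 in all, crops included, and the job is handed in when it is done.

Besides the shell and the picture viewer there is one more tool, called after "Call:" by a JSON object that holds its "method" and its "body", one argument or row to a line. send_rows: Moves the arm, as the interface text tells. Its arguments: {"type":"object","properties":{"commands":{"type":"array"},"squeeze":{"type":"number"}},"required":["commands"]}

```bash
mkdir -p pics; ls; cat > h.py <<'E'
import numpy as np, cv2
from rig import readout, optics, env
def save(n,f):
    F=optics.grab_frame(n); np.savez(f'pics/{f}.npz',**F); cv2.imwrite(f'pics/{f}.png',F['color'][:,:,::-1]); return F
def ray(F,uv,z):
    uv=np.atleast_2d(uv).astype(float); d=np.linalg.inv(F['K'])@np.c_[uv,np.ones(len(uv))].T
    C=-F['R'].T@F['t']; d=F['R'].T@d; return (C[:,None]+d*(z-C[2])/d[2]).T
def proj(F,X):
    c=F['R']@np.atleast_2d(X).T+np.asarray(F['t'])[:,None]; p=F['K']@c; return (p[:2]/p[2]).T
E
python3 - <<'E'
from h import *
s=readout.read_state();print(s)
a=save('top','top0');b=save('scene','sc0')
for F in(a,b):print(-F['R'].T@F['t'],F['R'][2])
im=np.hstack([a['color'],b['color']])[:,:,::-1]
cv2.imwrite('pics/both0.png',cv2.resize(a['color'][:,:,::-1],(800,600),interpolation=cv2.INTER_CUBIC))
E
```

```text
pics
{'clock': 0.0, 'joints': array([ 1.63211243e+00,  3.59405313e-01,  1.10462397e-02, -3.74362074e-04,
       -1.22411653e+00, -2.88064390e-01]), 'joint_vel': array([-0.00045345, -0.00125883, -0.00139588,  0.00032808, -0.00099467,
        0.0005804 ]), 'tau': array([ 2.09980186e-03, -5.82730114e+01,  2.93043441e+01,  6.99674428e+00,
        6.85954874e-03, -1.50661845e-04]), 'tcp_pos': array([0.15167918, 0.65721705, 0.22560093]), 'tool_rot': array([ 3.13988258e+00, -1.39705986e-04, -2.26875665e-01]), 'force': array([-0.290831  ,  0.43079287,  0.46177695]), 'ft_torque': array([-0.01145435, -0.02052249, -0.02922192]), 'grip_force': 0.0, 'finger_gap': 0.9981686601634112}
[0.34994139 0.00343591 1.31998955] [ 0.15275905 -0.01937543 -0.98807351]
[1.64931776 0.04227626 1.03275239] [-0.77233384 -0.04665007 -0.63350154]
```

View pics/both0.png

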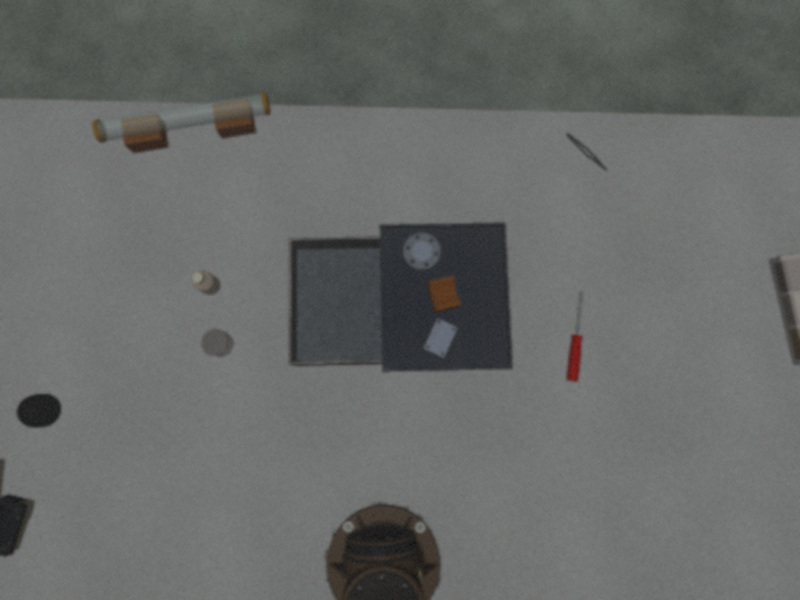

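View pics/sc0.png

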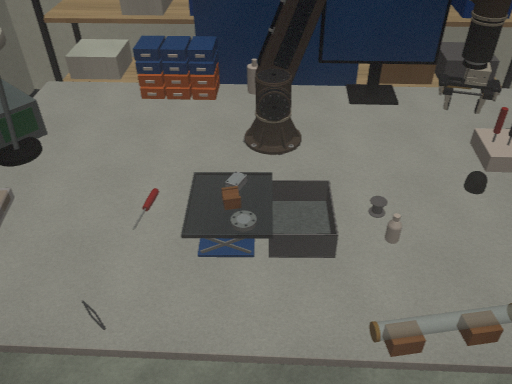

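The top view shows the tray (380–510, 224–370), with its open edge at left (column 380) above the bin (290–380, 238–365). The flange is at (422,250), the cradle at (445,293) and the housing at (440,338). Next I'll measure them.

```bash
cat > meas.py <<'E'
from h import *
def blobs(F,m,lo=60):
    n,l,s,c=cv2.connectedComponentsWithStats(m.astype(np.uint8))
    return [(l==i) for i in np.argsort(-s[1:,4])+1 if s[i,4]>lo]
def hull(F,m,z):
    c=max(cv2.findContours(m.astype(np.uint8),0,1)[0],key=cv2.contourArea)[:,0]
    return ray(F,c,z)[:,:2]
if __name__=='__main__':
    F=dict(np.load('pics/top0.npz'));I=cv2.cvtColor(F['color'],cv2.COLOR_RGB2HSV).astype(int);H,S,V=I[...,0],I[...,1],I[...,2]
    print('V tray',V[220,310],'bin',V[190,215],'bench',V[100,100],'fl',V[160,270],'hous',V[216,281])
    roi=np.zeros(V.shape,bool);roi[146:234,246:324]=1
    wood=roi&(S>110)&(V>60); 
    bright=roi&(V>95)&(S<90)
    for n,m,z in(('wood',wood,.145),('bright',bright,None)):
        for b in blobs(F,m)[:3]:
            yx=np.argwhere(b);print(n,b.sum(),yx.mean(0)[::-1])
            zz=z or (.121 if yx[:,0].mean()<190 else .135)
            print(cv2.minAreaRect((hull(F,b,zz)*1000).astype(np.float32)))
    dark=(V<75);dark[:,:150]=0
    for y in(155,195,230):
        r=V[y,170:340];print(y,r.tolist())
    for x in (205,225,260,290):print('col',x,V[135:250,x].tolist())
E
python3 meas.py
```

```text
V tray 57 bin 77 bench 115 fl 118 hous 119
wood 313 [283.6485623  187.70926518]
((538.3465576171875, -107.97979736328125), (60.7856559753418, 50.95440673828125), 13.928974151611328)
bright 261 [281.52873563 215.81226054]
((452.8692932128906, -102.48289489746094), (41.384334564208984, 63.21577835083008), 66.03102111816406)
bright 205 [269.56585366 160.23902439]
((630.1450805664062, -65.02579498291016), (60.68215560913086, 56.97618865966797), 45.01871109008789)
155 [116, 118, 114, 119, 114, 114, 112, 115, 116, 115, 120, 115, 113, 113, 99, 86, 67, 51, 45, 48, 49, 43, 48, 45, 49, 45, 49, 46, 46, 45, 44, 47, 44, 45, 42, 44, 43, 44, 44, 47, 42, 43, 43, 43, 41, 46, 44, 43, 41, 38, 44, 42, 44, 45, 39, 38, 41, 45, 42, 44, 40, 45, 40, 45, 37, 43, 44, 41, 43, 44, 37, 43, 48, 51, 57, 51, 54, 53, 56, 52, 51, 54, 54, 56, 55, 54, 54, 59, 61, 77, 90, 93, 97, 94, 96, 103, 105, 110, 111, 113, 114, 114, 110, 104, 99, 90, 89, 94, 93, 91, 78, 63, 56, 53, 53, 50, 51, 52, 53, 58, 52, 53, 52, 53, 55, 53, 56, 54, 56, 50, 50, 55, 55, 50, 57, 54, 53, 50, 53, 55, 55, 54, 54, 51, 54, 52, 51, 53, 53, 54, 52, 50, 
[... 2793 characters left out ...]
 54, 48, 49, 50, 55, 56, 55, 52, 52, 53, 54, 50, 55, 51, 53, 53, 52, 55, 49, 50, 51, 55, 53, 52, 57, 55, 55, 51, 56, 53, 56, 51, 52, 56, 49, 63, 85, 107, 117, 119, 120, 119, 118, 117, 118, 120, 120, 120, 120]
col 290 [113, 116, 113, 113, 113, 113, 111, 103, 72, 49, 46, 48, 56, 55, 54, 57, 50, 58, 57, 53, 52, 54, 53, 52, 52, 52, 52, 52, 50, 52, 53, 54, 54, 53, 55, 57, 52, 53, 51, 56, 53, 60, 70, 74, 72, 72, 78, 79, 84, 86, 87, 90, 93, 92, 86, 90, 87, 88, 92, 89, 86, 68, 52, 51, 54, 54, 53, 50, 50, 48, 52, 58, 62, 81, 96, 90, 101, 106, 106, 93, 83, 68, 60, 58, 58, 57, 53, 52, 56, 57, 54, 57, 56, 54, 59, 55, 54, 55, 57, 58, 63, 72, 91, 107, 114, 113, 112, 115, 113, 116, 112, 114, 112, 115, 113]
```

```bash
cat > m2.py <<'E'
from meas import *
F=dict(np.load('pics/top0.npz'));I=cv2.cvtColor(F['color'],cv2.COLOR_RGB2HSV).astype(int);S,V=I[...,1],I[...,2]
roi=np.zeros(V.shape,bool);roi[146:234,247:324]=1
b=blobs(F,roi&(V>74)&(S<110))[:3]
for m in b:
    r=np.argwhere(m)[:,0].mean();z=.121 if r<190 else .135
    h=(hull(F,m,z)*1000).astype(np.float32)
    print(m.sum(),r,cv2.minAreaRect(h),cv2.minEnclosingCircle(h),cv2.fitEllipse(h))
G=cv2.GaussianBlur(V.astype(np.float32),(0,0),.8)
def cross(line,th,rev=False):
    i=np.where((line[:-1]-th)*(line[1:]-th)<=0)[0]; i=i[-1 if rev else 0]; return i+(th-line[i])/(line[i+1]-line[i])
def fit(p,z):
    w=ray(F,p,z)[:,:2]*1000; l=cv2.fitLine(w.astype(np.float32),cv2.DIST_HUBER,0,.01,.01).ravel(); print(np.round(l,4),'deg',np.degrees(np.arctan2(l[1],l[0])))
    return l
# tray back (right) edge, top, bottom lips
print('right -y');fit([(310+cross(G[y,310:335],85),y) for y in range(150,230,4)],.109)
print('far +x');fit([(x,135+cross(G[135:150,x],85)) for x in range(250,318,4)],.109)
print('near -x');fit([(x,228+cross(G[228:250,x],85)) for x in range(250,318,4)],.109)
print('open');fit([(238+cross(G[y,238:252],64),y) for y in range(165,230,4)],.105)
print('bin left +y outer');fit([(178+cross(G[y,178:192],80),y) for y in range(160,228,4)],.095)
print('bin far +x outer');fit([(x,146+cross(G[146:157,x],80)) for x in range(194,238,4)],.095)
print('bin near -x');fit([(x,225+cross(G[225:245,x],97)) for x in range(194,238,4)],.095)
E
python3 m2.py
```

```text
421 160.18289786223278 ((630.1539916992188, -65.17748260498047), (71.26667785644531, 73.03909301757812), 1.066220998764038) ((629.7510375976562, -65.25369262695312), 37.79707336425781) ((629.4761352539062, -65.47561645507812), (71.79481506347656, 73.16726684570312), 5.907459259033203)
327 215.92048929663608 ((452.7119445800781, -102.81260681152344), (46.09063720703125, 68.1046371459961), 66.95100402832031) ((452.0606384277344, -102.63679504394531), 37.260379791259766) ((452.27239990234375, -102.71331787109375), (49.490989685058594, 76.00829315185547), 65.18946838378906)
right -y
[ 9.993000e-01  3.710000e-02  5.690729e+02 -2.432439e+02] deg 2.1237583
far +x
[ 3.790000e-02 -9.993000e-01  6.903416e+02 -9.276100e+01] deg -87.830635
near -x
[ 3.480000e-02 -9.994000e-01  3.896976e+02 -9.428750e+01] deg -88.0083
open
[9.992000e-01 3.970000e-02 5.361254e+02 1.665170e+01] deg 2.2726777
bin left +y outer
[9.994000e-01 3.350000e-02 5.196954e+02 2.000117e+02] deg 1.9205853
bin far +x outer
[ 3.970000e-02 -9.992000e-01  6.584580e+02  1.169951e+02] deg -87.72698
bin near -x
[ 3.170000e-02 -9.995000e-01  3.959115e+02  1.076950e+02] deg -88.18175
```

```bash
cat > plan.py <<'E'
import sys
from h import *
from scipy.spatial.transform import Rotation as Ro
# usage: plan.py x,y,z,yawdeg ... (mm) -> shifts/turns in present tool axes
s=readout.read_state();p=s['tcp_pos']*1000;R=Ro.from_euler('xyz',s['tool_rot'])
print('t',round(s['clock'],2),'tcp',p.round(1),'yaw',np.degrees(s['tool_rot']).round(2),'F',s['force'].round(1),'gap',round(88*s['finger_gap'],1))
for a in sys.argv[1:]:
    *q,w=map(float,a.split(',')); T=Ro.from_euler('xyz',[np.pi,0,np.radians(w)])
    print(a,'->',R.inv().apply(np.array(q)-p).round(0),(R.inv()*T).as_rotvec().round(3))
E
python3 plan.py 640,-120,200,-80
```

```text
t 0.1 tcp [151.7 657.3 225.7] yaw [ 1.7991e+02 -1.0000e-02 -1.3000e+01] F [-0.6 -0.3 -1. ] gap 88.0
640,-120,200,-80 -> [651. 647.  27.] [ 1.000e-03 -1.000e-03  1.169e+00]
```

Call:
{"method": "send_rows", "body": {
  "commands": [
    {"delta_pos": [651, 647, 27], "dr": [0, 0, 1.169], "hand": -0.18},
    {"delta_pos": [651, 647, 27], "dr": [0, 0, 1.169], "hand": -0.18},
    {"delta_pos": [651, 647, 27], "dr": [0, 0, 1.169], "hand": -0.18},
    {"delta_pos": [651, 647, 27], "dr": [0, 0, 1.169], "hand": -0.18},
    {"delta_pos": [651, 647, 27], "dr": [0, 0, 1.169], "hand": -0.18},
    {"delta_pos": [651, 647, 27], "dr": [0, 0, 1.169], "hand": -0.18},
    {"delta_pos": [651, 647, 27], "dr": [0, 0, 1.169], "hand": -0.18},
    {"delta_pos": [651, 647, 27], "dr": [0, 0, 1.169], "hand": -0.18}
  ]
}}

```text
clock: 1.1
tcp_pos: [0.4185, 0.2328, 0.2119]
tool_rot: [-3.141, 0.0, -1.396]
force: [1.9, 1.2, -0.1]
finger_gap: 0.408
grip_force: 0.0
```

```bash
python3 plan.py 640,-120,200,-80
```

```text
t 1.1 tcp [418.5 232.8 211.9] yaw [-1.7998e+02  2.0000e-02 -7.9980e+01] F [ 1.9  1.2 -0.1] gap 35.9
640,-120,200,-80 -> [ 386. -157.   12.] [-0.  0.  0.]
```

Call:
{"method": "send_rows", "body": {
  "commands": [
    {"delta_pos": [386, -157, 12], "dr": [0, 0, 0], "hand": -0.18},
    {"delta_pos": [386, -157, 12], "dr": [0, 0, 0], "hand": -0.18},
    {"delta_pos": [386, -157, 12], "dr": [0, 0, 0], "hand": -0.18},
    {"delta_pos": [386, -157, 12], "dr": [0, 0, 0], "hand": -0.18},
    {"delta_pos": [386, -157, 12], "dr": [0, 0, 0], "hand": -0.18},
    {"delta_pos": [386, -157, 12], "dr": [0, 0, 0], "hand": -0.18},
    {"delta_pos": [386, -157, 12], "dr": [0, 0, 0], "hand": -0.18},
    {"delta_pos": [386, -157, 12], "dr": [0, 0, 0], "hand": -0.18}
  ]
}}

```text
clock: 2.1
tcp_pos: [0.6402, -0.1208, 0.1981]
tool_rot: [3.139, 0.0, -1.399]
force: [-1.0, 0.3, -0.6]
finger_gap: 0.409
grip_force: 0.0
```

```bash
python3 plan.py 639,-119,110,-80; python3 - <<'E'
from h import *
F=save('wrist','w1'); print(F['hand_eye'].round(3))
E
```

```text
t 2.1 tcp [ 640.2 -120.8  198.1] yaw [179.86   0.   -80.18] F [-1.   0.3 -0.6] gap 36.0
639,-119,110,-80 -> [-2.  1. 88.] [ 0.002  0.    -0.003]
[[-0.001 -0.966 -0.257  0.069]
 [ 1.    -0.001 -0.    -0.001]
 [-0.    -0.257  0.966 -0.16 ]
 [ 0.     0.     0.     1.   ]]
```

View pics/w1.png

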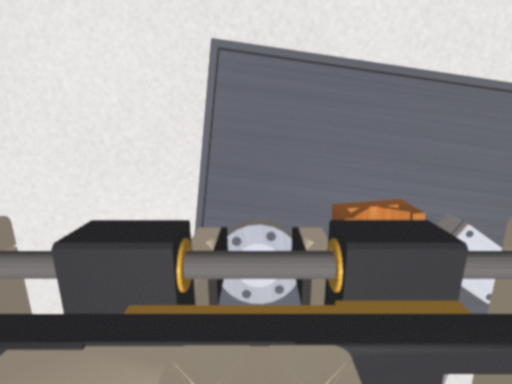

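The wrist view shows the flange at (260,263), centred between the fingers. The left tray lip runs along column ~205 and the cradle is right of the fingers. I'll check this against the estimate.

```bash
cat >> h.py <<'E'
def wcam(F,s):
    from scipy.spatial.transform import Rotation as Ro
    T=np.eye(4);T[:3,:3]=Ro.from_euler('xyz',s['tool_rot']).as_matrix();T[:3,3]=s['tcp_pos']
    C=np.linalg.inv(T@F['hand_eye']);F['R'],F['t']=C[:3,:3],C[:3,3];return F
E
python3 - <<'E'
from h import *
s=readout.read_state();F=wcam(dict(np.load('pics/w1.npz')),s)
print('flange proj',proj(F,[.630,-.0653,.121]),'flange by wrist',ray(F,[260,263],.121)*1000)
print('lip corner',ray(F,[213,40],.113)*1000,'lip inner near',ray(F,[203,215],.113)*1000)
print('fingertips',proj(F,np.array([[.64,-.1208,.198]])))
E
```

```text
flange proj [[260.29035501 264.60335811]] flange by wrist [[630.51232601 -66.77226497 121.        ]]
lip corner [[ 695.33519627 -236.35535615  113.        ]] lip inner near [[685.89777263 -99.16896097 113.        ]]
fingertips [[260.40455175 239.21761097]]
```

Call:
{"method": "send_rows", "body": {
  "commands": [
    {"delta_pos": [-1, 1, 40], "dr": [0, 0, 0], "hand": -0.18},
    {"delta_pos": [-2, 1, 70], "dr": [0, 0, 0], "hand": -0.18},
    {"delta_pos": [-2, 1, 88], "dr": [0, 0, 0], "hand": -0.18},
    {"delta_pos": [-2, 1, 88], "dr": [0, 0, 0], "hand": -0.18}
  ]
}}

```text
clock: 2.65
tcp_pos: [0.6377, -0.1157, 0.111]
tool_rot: [3.139, 0.0, -1.395]
force: [-0.1, -0.1, -0.2]
finger_gap: 0.412
grip_force: 0.0
```

```bash
python3 plan.py 638,-107,110,-80 598,0,110,-80 590,20,110,-80
```

```text
t 2.65 tcp [ 637.7 -115.7  111. ] yaw [ 1.7988e+02  1.0000e-02 -7.9920e+01] F [-0.1 -0.1 -0.2] gap 36.3
638,-107,110,-80 -> [-8. -2.  1.] [0.002 0.    0.001]
598,0,110,-80 -> [-121.   19.    1.] [0.002 0.    0.001]
590,20,110,-80 -> [-142.   23.    1.] [0.002 0.    0.001]
```

Call:
{"method": "send_rows", "body": {
  "commands": [
    {"delta_pos": [-8, -1, 1], "dr": [0, 0, 0], "hand": -0.18},
    {"delta_pos": [-27, 2, 1], "dr": [0, 0, 0], "hand": -0.18},
    {"delta_pos": [-46, 5, 1], "dr": [0, 0, 0], "hand": -0.18},
    {"delta_pos": [-65, 9, 1], "dr": [0, 0, 0], "hand": -0.18},
    {"delta_pos": [-84, 12, 1], "dr": [0, 0, 0], "hand": -0.18},
    {"delta_pos": [-103, 16, 1], "dr": [0, 0, 0], "hand": -0.18},
    {"delta_pos": [-122, 20, 1], "dr": [0, 0, 0], "hand": -0.18},
    {"delta_pos": [-142, 23, 1], "dr": [0, 0, 0], "hand": -0.18}
  ]
}}

```text
clock: 3.65
tcp_pos: [0.5898, 0.0212, 0.1104]
tool_rot: [3.14, 0.001, -1.396]
force: [-1.0, -0.2, -0.5]
finger_gap: 0.413
grip_force: 0.0
```

```bash
python3 plan.py 590,20,220,-80; python3 - <<'E'
from h import *
F=save('scene','s2');c=F['color'][150:270,160:350,::-1];cv2.imwrite('pics/s2c.png',cv2.resize(c,(760,480),interpolation=cv2.INTER_CUBIC))
E
```

```text
t 3.65 tcp [589.8  21.2 110.4] yaw [ 1.7993e+02  5.0000e-02 -7.9980e+01] F [-1.  -0.2 -0.5] gap 36.3
590,20,220,-80 -> [   1.    0. -110.] [0.001 0.001 0.   ]
```

View pics/s2c.png

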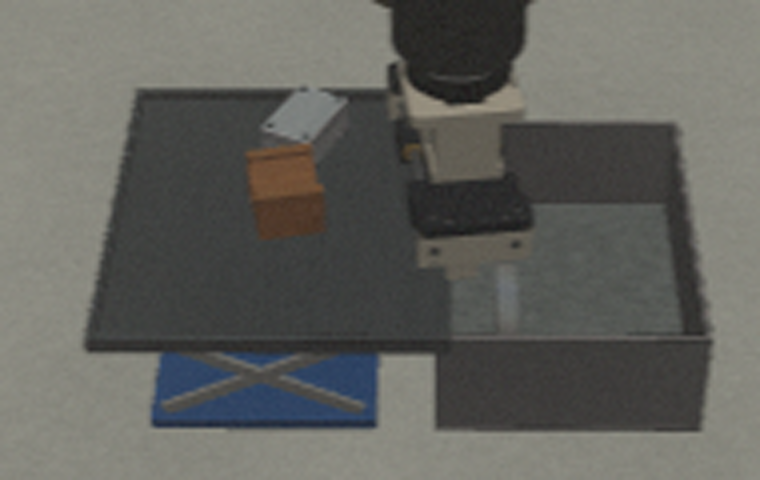

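The flange is off the tray and in the bin, with its edge seen near (508,295) in the crop. Next I raise the tool and move behind the housing.

Call:
{"method": "send_rows", "body": {
  "commands": [
    {"delta_pos": [0, 0, -45], "dr": [0, 0, 0], "hand": -0.18},
    {"delta_pos": [0, 0, -85], "dr": [0, 0, 0], "hand": -0.73},
    {"delta_pos": [0, 0, -85], "dr": [0, 0, 0], "hand": -0.73}
  ]
}}

```text
clock: 4.08
tcp_pos: [0.5924, 0.021, 0.199]
tool_rot: [-3.136, 0.001, -1.395]
force: [-0.3, 0.2, -0.3]
finger_gap: 0.24
grip_force: 0.0
```

```bash
python3 plan.py 436,-141,190,-113
```

```text
t 4.08 tcp [592.4  21.  199. ] yaw [-1.7969e+02  5.0000e-02 -7.9920e+01] F [-0.3  0.2 -0.3] gap 21.2
436,-141,190,-113 -> [132. 182.   8.] [-0.005  0.002  0.577]
```

Call:
{"method": "send_rows", "body": {
  "commands": [
    {"delta_pos": [132, 182, 8], "dr": [0, 0, 0.577], "hand": -0.73},
    {"delta_pos": [132, 182, 8], "dr": [0, 0, 0.577], "hand": -0.73},
    {"delta_pos": [132, 182, 8], "dr": [0, 0, 0.577], "hand": -0.73},
    {"delta_pos": [132, 182, 8], "dr": [0, 0, 0.577], "hand": -0.73},
    {"delta_pos": [132, 182, 8], "dr": [0, 0, 0.577], "hand": -0.73},
    {"delta_pos": [132, 182, 8], "dr": [0, 0, 0.577], "hand": -0.73}
  ]
}}

```text
clock: 4.82
tcp_pos: [0.4349, -0.1417, 0.1875]
tool_rot: [3.141, 0.0, -1.973]
force: [-0.3, -0.5, -0.3]
finger_gap: 0.134
grip_force: 0.0
```

```bash
python3 plan.py 436,-141,112,-113; python3 - <<'E'
from h import *
s=readout.read_state();F=wcam(save('wrist','w2'),s)
print(proj(F,np.array([[.4525,-.1027,.135],[.538,-.108,.145]])))
a=save('top','t2')['color'][120:270,170:340,::-1]
cv2.imwrite('pics/c2.png',np.hstack([cv2.resize(a,(435,384),interpolation=cv2.INTER_CUBIC),F['color'][:,80:445,::-1]]))
E
```

```text
t 4.83 tcp [ 434.9 -141.7  187.5] yaw [ 1.7998e+02  1.0000e-02 -1.1304e+02] F [-0.3 -0.5 -0.3] gap 11.8
436,-141,112,-113 -> [-1. -1. 75.] [ 0.     0.    -0.001]
[[259.0647031  265.12262936]
 [154.65911484 305.00856623]]
```

View pics/c2.png

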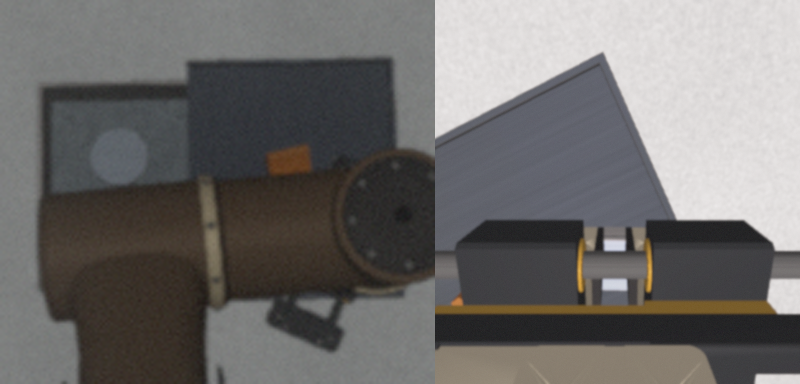

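The flange lies flat in the bin, at (118,155) in the top crop. The housing is centred between the fingers in the wrist view. Now I descend and push.

Call:
{"method": "send_rows", "body": {
  "commands": [
    {"delta_pos": [0, 0, 40], "dr": [0, 0, 0], "hand": -0.73},
    {"delta_pos": [0, -1, 65], "dr": [0, 0, 0], "hand": -0.73},
    {"delta_pos": [0, -1, 75], "dr": [0, 0, 0], "hand": -0.73},
    {"delta_pos": [0, -1, 75], "dr": [0, 0, 0], "hand": -0.73}
  ]
}}

```text
clock: 5.42
tcp_pos: [0.4359, -0.1422, 0.1125]
tool_rot: [3.14, -0.001, -1.972]
force: [-1.1, 0.5, 0.7]
finger_gap: 0.138
grip_force: 0.0
```

```bash
python3 plan.py 440,-132,112,-113 480,22,112,-113
```

```text
t 5.42 tcp [ 435.9 -142.2  112.5] yaw [ 1.7993e+02 -4.0000e-02 -1.1299e+02] F [-1.1  0.5  0.7] gap 12.2
440,-132,112,-113 -> [-11.   0.   1.] [ 0.001 -0.001  0.   ]
480,22,112,-113 -> [-168.   24.    0.] [ 0.001 -0.001  0.   ]
```

Call:
{"method": "send_rows", "body": {
  "commands": [
    {"delta_pos": [-8, 0, 0], "dr": [0, 0, 0], "hand": -0.73},
    {"delta_pos": [-20, 1, 0], "dr": [0, 0, 0], "hand": -0.73},
    {"delta_pos": [-34, 3, 0], "dr": [0, 0, 0], "hand": -0.73},
    {"delta_pos": [-48, 5, 0], "dr": [0, 0, 0], "hand": -0.73},
    {"delta_pos": [-62, 7, 0], "dr": [0, 0, 0], "hand": -0.73},
    {"delta_pos": [-76, 10, 0], "dr": [0, 0, 0], "hand": -0.73},
    {"delta_pos": [-90, 12, 0], "dr": [0, 0, 0], "hand": -0.73}
  ]
}}

```text
clock: 6.3
tcp_pos: [0.46, -0.054, 0.1128]
tool_rot: [3.141, -0.0, -1.973]
force: [-0.6, -2.9, 1.9]
finger_gap: 0.133
grip_force: 1.4
```

```bash
python3 plan.py 480,22,112,-113; python3 - <<'E'
from h import *
a=save('scene','s3')['color'][150:270,160:350,::-1]
cv2.imwrite('pics/s3c.png',cv2.resize(a,(760,480),interpolation=cv2.INTER_CUBIC))
E
```

```text
t 6.3 tcp [460.  -54.  112.8] yaw [ 1.7999e+02 -1.0000e-02 -1.1302e+02] F [-0.6 -2.9  1.9] gap 11.7
480,22,112,-113 -> [-78.  11.   1.] [ 0. -0. -0.]
```

View pics/s3c.png

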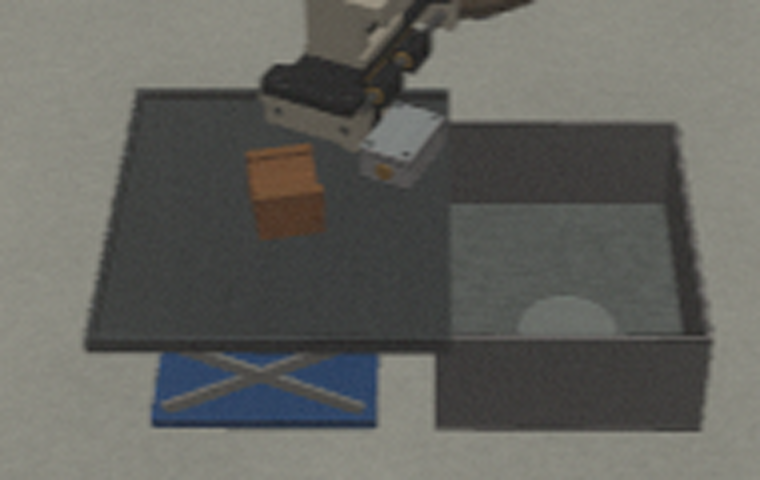

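The housing is sliding squarely, at (405,145) in the crop, near the edge. The cradle is undisturbed and the flange is flat in the bin.

Call:
{"method": "send_rows", "body": {
  "commands": [
    {"delta_pos": [-16, 2, 0], "dr": [0, 0, 0], "hand": -0.73},
    {"delta_pos": [-32, 4, 0], "dr": [0, 0, 0], "hand": -0.73},
    {"delta_pos": [-48, 6, 0], "dr": [0, 0, 0], "hand": -0.73},
    {"delta_pos": [-66, 8, 0], "dr": [0, 0, 0], "hand": -0.73},
    {"delta_pos": [-84, 11, 0], "dr": [0, 0, 0], "hand": -0.73},
    {"delta_pos": [-84, 11, -1], "dr": [0, 0, 0], "hand": -0.73},
    {"delta_pos": [-84, 11, -45], "dr": [0, 0, 0], "hand": -0.73},
    {"delta_pos": [-84, 11, -80], "dr": [0, 0, 0], "hand": -0.73}
  ]
}}

```text
clock: 7.35
tcp_pos: [0.4826, 0.0266, 0.1941]
tool_rot: [3.141, -0.0, -1.973]
force: [1.0, 1.1, -0.3]
finger_gap: 0.134
grip_force: 0.0
```

```bash
python3 plan.py 549,-152,192,-76
```

```text
t 7.35 tcp [482.6  26.6 194.1] yaw [ 1.7999e+02 -1.0000e-02 -1.1302e+02] F [ 1.   1.1 -0.3] gap 11.8
549,-152,192,-76 -> [ 138. -131.    2.] [ 0.    -0.    -0.646]
```

Call:
{"method": "send_rows", "body": {
  "commands": [
    {"delta_pos": [138, -131, 2], "dr": [0, 0, -0.646], "hand": -0.82},
    {"delta_pos": [138, -131, 2], "dr": [0, 0, -0.646], "hand": -0.82},
    {"delta_pos": [138, -131, 2], "dr": [0, 0, -0.646], "hand": -0.82},
    {"delta_pos": [138, -131, 2], "dr": [0, 0, -0.646], "hand": -0.82},
    {"delta_pos": [138, -131, 2], "dr": [0, 0, -0.646], "hand": -0.82},
    {"delta_pos": [138, -131, 2], "dr": [0, 0, -0.646], "hand": -0.82}
  ]
}}

```text
clock: 8.1
tcp_pos: [0.5488, -0.1515, 0.1906]
tool_rot: [3.141, 0.0, -1.329]
force: [0.5, 1.3, 0.5]
finger_gap: 0.088
grip_force: 0.0
```

```bash
python3 plan.py 549,-152,110,-76; python3 - <<'E'
from h import *
a=save('scene','s4')['color'][150:270,160:350,::-1]
b=save('top','t4')['color'][120:270,170:340,::-1]
s=readout.read_state();F=wcam(save('wrist','w4'),s)
cv2.imwrite('pics/c4.png',np.vstack([np.hstack([cv2.resize(x,(400,300),interpolation=cv2.INTER_CUBIC) for x in (a,b)]),cv2.resize(F['color'][100:290,:,::-1],(800,297))]))
G=dict(np.load('pics/t4.npz'));print(ray(G,[170+x for x in()]+[215,185],.02)*1000)
print('cradle c',proj(F,[.538,-.108,.145]))
E
```

```text
t 8.1 tcp [ 548.8 -151.5  190.6] yaw [ 1.7997e+02  2.0000e-02 -7.6170e+01] F [0.5 1.3 0.5] gap 7.7
549,-152,110,-76 -> [ 1. -0. 81.] [ 0.     0.    -0.003]
[[563.37571105 113.05361905  20.        ]]
cradle c [[260.85807914 271.56338834]]
```

View pics/c4.png

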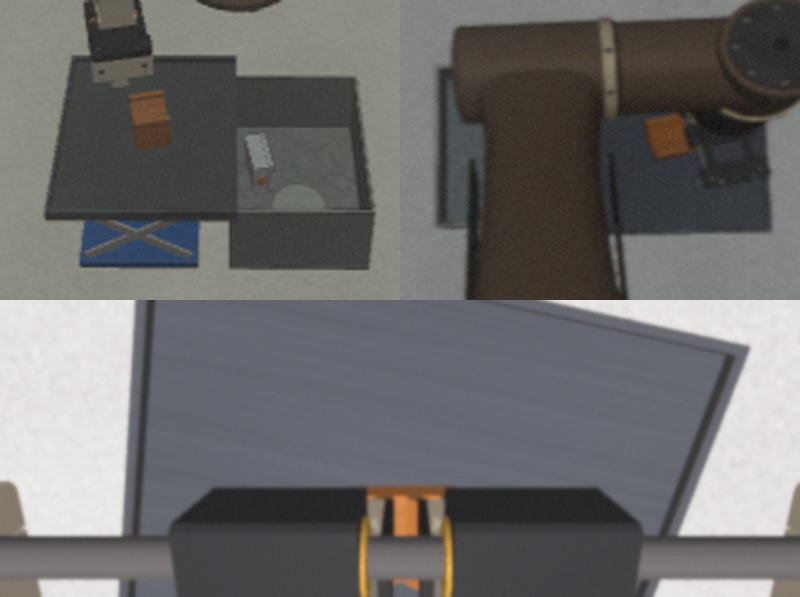

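The scene crop (top left) shows the housing in the bin, on edge at (260,160) close under the tray edge, with the flange flat at (298,198). I'll locate both to choose a free lane for the cradle.

```bash
python3 - <<'E'
from h import *
F=dict(np.load('pics/s4.npz'))
f=lambda x,y:(160+x*190/400,150+y*120/300)
for n,p,z in(('hous top far',(248,137),.05),('hous top near',(254,168),.05),('hous top R near',(270,162),.05),('base near',(262,188),.012),('flange left',(272,197),.026),('fl right',(325,197),.026),('fl top',(298,184),.026)):
    print(n,(ray(F,[f(*p)],z)*1000).round(0))
E
```

```text
hous top far [[481.  32.  50.]]
hous top near [[541.  43.  50.]]
hous top R near [[528.  66.  50.]]
base near [[536.  55.  12.]]
flange left [[567.  70.  26.]]
fl right [[564. 149.  26.]]
fl top [[542. 109.  26.]]
```

The housing occupies x 475–545, y 30–68, and the flange x 542–618, y 70–149. To keep the cradle off them, I first slide it about 60 mm along -x, then push it over the edge near x≈440.

```bash
python3 plan.py 588,-96,190,14
```

```text
t 8.25 tcp [ 549.1 -150.8  191.1] yaw [-179.98    0.    -76.02] F [-0.6  0.6 -0.1] gap 8.1
588,-96,190,14 -> [-44. -51.   1.] [-0.    -0.    -1.571]
```

Call:
{"method": "send_rows", "body": {
  "commands": [
    {"delta_pos": [-44, -51, 1], "dr": [0, 0, -1.571], "hand": -0.82},
    {"delta_pos": [-44, -51, 1], "dr": [0, 0, -1.571], "hand": -0.82},
    {"delta_pos": [-44, -51, 1], "dr": [0, 0, -1.571], "hand": -0.82},
    {"delta_pos": [-44, -51, 1], "dr": [0, 0, -1.571], "hand": -0.82},
    {"delta_pos": [-44, -51, 1], "dr": [0, 0, -1.571], "hand": -0.82},
    {"delta_pos": [-44, -51, 1], "dr": [0, 0, -1.571], "hand": -0.82},
    {"delta_pos": [-44, -51, 1], "dr": [0, 0, -1.571], "hand": -0.82},
    {"delta_pos": [-44, -51, 1], "dr": [0, 0, -1.571], "hand": -0.82}
  ]
}}

```text
clock: 9.25
tcp_pos: [0.588, -0.0956, 0.1902]
tool_rot: [-3.142, -0.0, 0.18]
force: [0.7, 0.9, 0.2]
finger_gap: 0.09
grip_force: 0.0
```

```bash
python3 plan.py 588,-96,111,14
```

```text
t 9.25 tcp [588.  -95.6 190.2] yaw [-1.800e+02 -3.000e-02  1.031e+01] F [0.7 0.9 0.2] gap 7.9
588,-96,111,14 -> [-0.  0. 79.] [-0.    -0.    -0.064]
```

Call:
{"method": "send_rows", "body": {
  "commands": [
    {"delta_pos": [0, 0, 40], "dr": [0, 0, -0.064], "hand": -0.82},
    {"delta_pos": [0, 0, 65], "dr": [0, 0, -0.064], "hand": -0.82},
    {"delta_pos": [0, 0, 79], "dr": [0, 0, -0.064], "hand": -0.82},
    {"delta_pos": [0, 0, 79], "dr": [0, 0, -0.064], "hand": -0.82}
  ]
}}

```text
clock: 9.75
tcp_pos: [0.5877, -0.0962, 0.1104]
tool_rot: [-3.142, 0.001, 0.238]
force: [0.3, -0.2, 0.2]
finger_gap: 0.091
grip_force: 0.0
```

```bash
python3 plan.py 518,-113,111,14
```

```text
t 9.75 tcp [587.7 -96.2 110.4] yaw [-1.800e+02  7.000e-02  1.361e+01] F [ 0.3 -0.2  0.2] gap 8.0
518,-113,111,14 -> [-72.  -0.  -0.] [-0.     0.001 -0.007]
```

Call:
{"method": "send_rows", "body": {
  "commands": [
    {"delta_pos": [-8, 0, 0], "dr": [0, 0, 0], "hand": -0.82},
    {"delta_pos": [-18, 0, 0], "dr": [0, 0, 0], "hand": -0.82},
    {"delta_pos": [-30, 0, 0], "dr": [0, 0, 0], "hand": -0.82},
    {"delta_pos": [-42, 0, 0], "dr": [0, 0, 0], "hand": -0.82},
    {"delta_pos": [-54, 0, 0], "dr": [0, 0, 0], "hand": -0.82},
    {"delta_pos": [-64, 0, 0], "dr": [0, 0, 0], "hand": -0.82},
    {"delta_pos": [-72, 0, 0], "dr": [0, 0, 0], "hand": -0.82},
    {"delta_pos": [-72, 0, 0], "dr": [0, 0, 0], "hand": -0.82}
  ]
}}

```text
clock: 10.75
tcp_pos: [0.5173, -0.1137, 0.1108]
tool_rot: [-3.141, 0.001, 0.237]
force: [0.9, 0.1, -0.6]
finger_gap: 0.09
grip_force: 0.0
```

Call:
{"method": "send_rows", "body": {
  "commands": [
    {"delta_pos": [15, 0, 0], "dr": [0, 0, 0], "hand": -0.82},
    {"delta_pos": [15, 0, -40], "dr": [0, 0, 0], "hand": -0.82},
    {"delta_pos": [15, 0, -85], "dr": [0, 0, 0], "hand": -0.82},
    {"delta_pos": [15, 0, -85], "dr": [0, 0, 0], "hand": -0.82}
  ]
}}

```text
clock: 11.25
tcp_pos: [0.536, -0.1098, 0.1994]
tool_rot: [3.14, -0.006, 0.238]
force: [-0.2, -0.0, -0.6]
finger_gap: 0.088
grip_force: 0.0
```

```bash
python3 plan.py 491,-168,190,-76; python3 - <<'E'
from meas import *
F=save('top','t5')
I=cv2.cvtColor(F['color'],cv2.COLOR_RGB2HSV).astype(int);S,V=I[...,1],I[...,2]
m=(S>110)&(V>60);m[:146]=0;m[234:]=0;m[:,:247]=0;m[:,324:]=0
for b in blobs(F,m,20): print(b.sum(),cv2.minAreaRect((hull(F,b,.145)*1000).astype(np.float32)))
cv2.imwrite('pics/t5c.png',cv2.resize(F['color'][120:270,170:340,::-1],(680,600),interpolation=cv2.INTER_CUBIC))
E
```

```text
t 11.25 tcp [ 536.  -109.8  199.4] yaw [179.91  -0.36  13.63] F [-0.2 -0.  -0.6] gap 7.8
491,-168,190,-76 -> [-58.  46.   9.] [-0.004 -0.006  1.564]
321 ((473.8843994140625, -122.79415893554688), (59.5974006652832, 50.95793914794922), 12.888740539550781)
```

View pics/t5c.png

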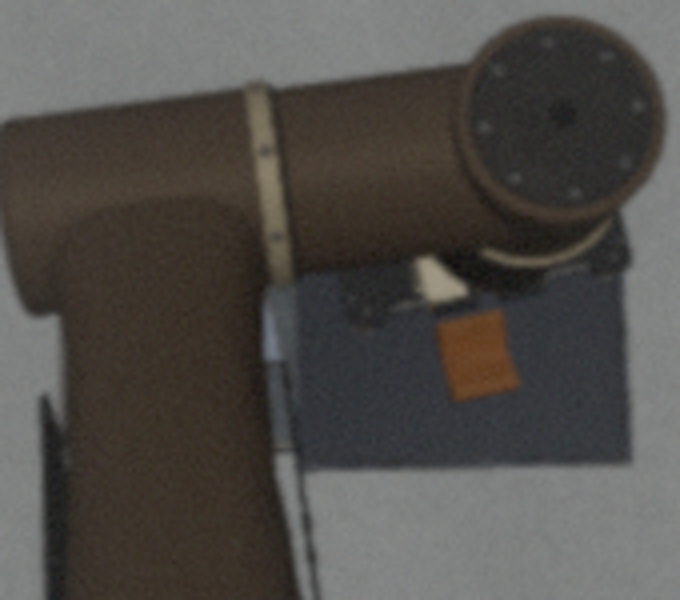

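The cradle is at (480,357) in the crop, which is world (474,-123), turned 12.9° and upright. Now I go behind it.

```bash
python3 plan.py 484,-167,195,-77
```

```text
t 11.3 tcp [ 534.5 -109.7  197.2] yaw [179.98  -0.18  13.6 ] F [-0.9 -0.4  0.3] gap 7.7
484,-167,195,-77 -> [-63.  44.   2.] [-0.002 -0.003  1.581]
```

Call:
{"method": "send_rows", "body": {
  "commands": [
    {"delta_pos": [-63, 44, 2], "dr": [0, 0, 1.581], "hand": -0.82},
    {"delta_pos": [-63, 44, 2], "dr": [0, 0, 1.581], "hand": -0.82},
    {"delta_pos": [-63, 44, 2], "dr": [0, 0, 1.581], "hand": -0.82},
    {"delta_pos": [-63, 44, 2], "dr": [0, 0, 1.581], "hand": -0.82},
    {"delta_pos": [-63, 44, 2], "dr": [0, 0, 1.581], "hand": -0.82},
    {"delta_pos": [-63, 44, 2], "dr": [0, 0, 1.581], "hand": -0.82},
    {"delta_pos": [-63, 44, 2], "dr": [0, 0, 1.581], "hand": -0.82},
    {"delta_pos": [-63, 44, 2], "dr": [0, 0, 1.581], "hand": -0.82}
  ]
}}

```text
clock: 12.3
tcp_pos: [0.4817, -0.1674, 0.1925]
tool_rot: [3.139, 0.001, -1.269]
force: [-0.1, -0.7, 0.7]
finger_gap: 0.084
grip_force: 0.0
```

```bash
python3 plan.py 484,-167,111,-77
```

```text
t 12.3 tcp [ 481.7 -167.4  192.5] yaw [ 1.7987e+02  5.0000e-02 -7.2710e+01] F [-0.1 -0.7  0.7] gap 7.4
484,-167,111,-77 -> [ 0. -2. 81.] [0.002 0.001 0.075]
```

Call:
{"method": "send_rows", "body": {
  "commands": [
    {"delta_pos": [0, -2, 40], "dr": [0, 0, 0.075], "hand": -0.82},
    {"delta_pos": [0, -2, 68], "dr": [0, 0, 0.075], "hand": -0.82},
    {"delta_pos": [0, -2, 81], "dr": [0, 0, 0.075], "hand": -0.82},
    {"delta_pos": [0, -2, 81], "dr": [0, 0, 0.075], "hand": -0.82}
  ]
}}

```text
clock: 12.8
tcp_pos: [0.4833, -0.167, 0.1118]
tool_rot: [3.139, 0.0, -1.338]
force: [0.6, 0.1, 0.8]
finger_gap: 0.087
grip_force: 0.0
```

```bash
python3 plan.py 482,-157,111,-77 444,20,111,-77
```

```text
t 12.8 tcp [ 483.3 -167.   111.8] yaw [ 1.7985e+02  2.0000e-02 -7.6640e+01] F [0.6 0.1 0.8] gap 7.7
482,-157,111,-77 -> [-10.  -1.   1.] [0.003 0.    0.006]
444,20,111,-77 -> [-191.   -5.    1.] [0.003 0.    0.006]
```

Call:
{"method": "send_rows", "body": {
  "commands": [
    {"delta_pos": [-8, 0, 0], "dr": [0, 0, 0], "hand": -0.82},
    {"delta_pos": [-20, -1, 0], "dr": [0, 0, 0], "hand": -0.82},
    {"delta_pos": [-34, -1, 0], "dr": [0, 0, 0], "hand": -0.82},
    {"delta_pos": [-48, -2, 0], "dr": [0, 0, 0], "hand": -0.82},
    {"delta_pos": [-64, -2, 0], "dr": [0, 0, 0], "hand": -0.82},
    {"delta_pos": [-80, -2, 0], "dr": [0, 0, 0], "hand": -0.82},
    {"delta_pos": [-96, -3, 0], "dr": [0, 0, 0], "hand": -0.82},
    {"delta_pos": [-108, -3, 0], "dr": [0, 0, 0], "hand": -0.82}
  ]
}}

```text
clock: 13.8
tcp_pos: [0.4615, -0.0601, 0.1129]
tool_rot: [3.142, -0.0, -1.337]
force: [0.5, -0.5, 0.9]
finger_gap: 0.087
grip_force: 0.6
```

```bash
python3 plan.py 444,24,111,-77; python3 - <<'E'
from meas import *
F=save('scene','s6')
cv2.imwrite('pics/s6c.png',cv2.resize(F['color'][150:270,160:350,::-1],(760,480),interpolation=cv2.INTER_CUBIC))
E
```

```text
t 13.8 tcp [461.5 -60.1 112.9] yaw [180.    -0.   -76.62] F [ 0.5 -0.5  0.9] gap 7.6
444,24,111,-77 -> [-86.  -2.   2.] [ 0.    -0.     0.007]
```

View pics/s6c.png

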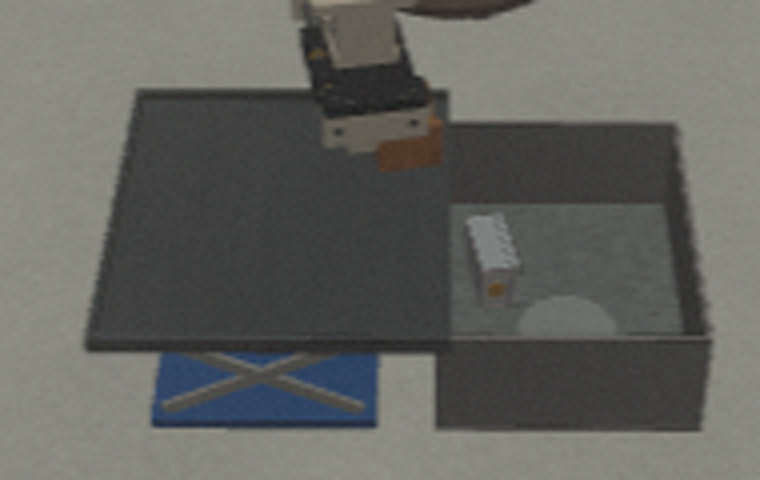

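The cradle is at the tray edge, at (410,150) in the crop, squarely ahead of the fingers. Now I push it over and lift away.

Call:
{"method": "send_rows", "body": {
  "commands": [
    {"delta_pos": [-14, 0, 1], "dr": [0, 0, 0], "hand": -0.82},
    {"delta_pos": [-32, 0, 1], "dr": [0, 0, 0], "hand": -0.82},
    {"delta_pos": [-50, -1, 1], "dr": [0, 0, 0], "hand": -0.82},
    {"delta_pos": [-68, -1, 1], "dr": [0, 0, 0], "hand": -0.82},
    {"delta_pos": [-88, -2, 1], "dr": [0, 0, 0], "hand": -0.82},
    {"delta_pos": [-88, -2, 0], "dr": [0, 0, 0], "hand": -0.82},
    {"delta_pos": [-88, -2, -45], "dr": [0, 0, 0], "hand": -0.82},
    {"delta_pos": [-88, -2, -90], "dr": [0, 0, 0], "hand": -0.82}
  ]
}}

```text
clock: 14.85
tcp_pos: [0.4428, 0.0244, 0.2036]
tool_rot: [3.14, -0.0, -1.338]
force: [2.1, 0.3, 0.8]
finger_gap: 0.091
grip_force: 0.0
```

```bash
python3 plan.py 480,-150,240,-77
```

```text
t 14.85 tcp [442.8  24.4 203.6] yaw [ 1.799e+02 -2.000e-02 -7.665e+01] F [2.1 0.3 0.8] gap 8.0
480,-150,240,-77 -> [178.   4. -36.] [ 0.002 -0.     0.006]
```

Call:
{"method": "send_rows", "body": {
  "commands": [
    {"delta_pos": [178, 4, -36], "dr": [0, 0, 0], "hand": -0.82},
    {"delta_pos": [178, 4, -36], "dr": [0, 0, 0], "hand": -0.82},
    {"delta_pos": [178, 4, -36], "dr": [0, 0, 0], "hand": -0.82},
    {"delta_pos": [178, 4, -36], "dr": [0, 0, 0], "hand": -0.82},
    {"delta_pos": [178, 4, -36], "dr": [0, 0, 0], "hand": -0.82},
    {"delta_pos": [178, 4, -36], "dr": [0, 0, 0], "hand": -0.82}
  ]
}}

```text
clock: 15.6
tcp_pos: [0.4802, -0.1485, 0.2386]
tool_rot: [3.141, 0.0, -1.337]
force: [-0.2, 0.5, -0.1]
finger_gap: 0.095
grip_force: 0.0
```

```bash
python3 - <<'E'
from meas import *
a=save('scene','s7')['color'];a2=save('scene','s8')['color']
print(np.abs(cv2.GaussianBlur(a,(0,0),1.5).astype(int)-cv2.GaussianBlur(a2,(0,0),1.5))[190:260,270:340].max())
b=save('top','t7')['color']
cv2.imwrite('pics/c7.png',np.hstack([cv2.resize(a[150:270,160:410,::-1],(400,300),interpolation=cv2.INTER_CUBIC),cv2.resize(b[120:270,100:300,::-1],(400,300),interpolation=cv2.INTER_CUBIC)]))
E
```

```text
2
```

View pics/c7.png

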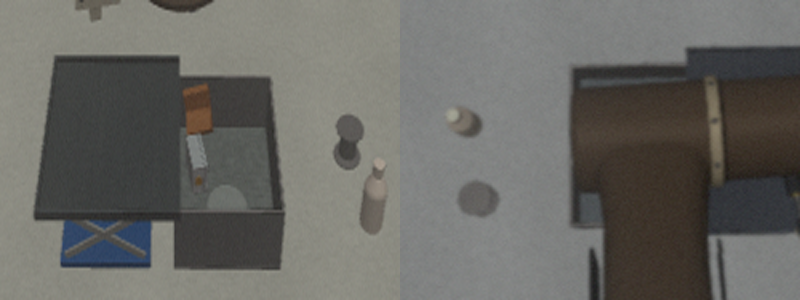

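```bash
python3 - <<'E'
from h import *
F=dict(np.load('pics/s8.npz'));f=lambda x,y:(160+x*.625,150+y*.4)
for p,z in(((188,133),.01),((212,131),.01),((188,110),.06),((211,106),.06),((185,90),.06),((208,84),.06)): print(p,z,(ray(F,[f(*p)],z)*1000).round(0))
print(readout.read_state()['clock'])
E
```

```text
(188, 133) 0.01 [[425.  31.  10.]]
(212, 131) 0.01 [[419.  81.  10.]]
(188, 110) 0.06 [[437.  30.  60.]]
(211, 106) 0.06 [[427.  77.  60.]]
(185, 90) 0.06 [[395.  23.  60.]]
(208, 84) 0.06 [[379.  71.  60.]]
15.75
```

The cradle, at (197,108) in the scene crop, lies still in the bin beside the housing, and the spool and bottle are still standing. I'll swing the arm clear and confirm with a numeric top measurement.

```bash
python3 plan.py 400,-420,240,-77
```

```text
t 15.75 tcp [ 480.5 -148.3  238.9] yaw [-179.99    0.    -76.55] F [-0.7 -0.2 -0.1] gap 8.0
400,-420,240,-77 -> [246. 141.  -1.] [-0.     0.     0.008]
```

Call:
{"method": "send_rows", "body": {
  "commands": [
    {"delta_pos": [246, 141, -1], "dr": [0, 0, 0], "hand": -0.82},
    {"delta_pos": [246, 141, -1], "dr": [0, 0, 0], "hand": -0.82},
    {"delta_pos": [246, 141, -1], "dr": [0, 0, 0], "hand": -0.82},
    {"delta_pos": [246, 141, -1], "dr": [0, 0, 0], "hand": -0.82},
    {"delta_pos": [246, 141, -1], "dr": [0, 0, 0], "hand": -0.82},
    {"delta_pos": [246, 141, -1], "dr": [0, 0, 0], "hand": -0.82},
    {"delta_pos": [246, 141, -1], "dr": [0, 0, 0], "hand": -0.82}
  ]
}}

```text
clock: 16.62
tcp_pos: [0.4004, -0.4205, 0.2397]
tool_rot: [3.141, 0.0, -1.337]
force: [0.6, 0.2, 0.3]
finger_gap: 0.093
grip_force: 0.0
```

```bash
python3 - <<'E'
from meas import *
F=save('top','t9');S0=save('scene','s9')
def wood(F,x0,x1,y0,y1):
    I=cv2.cvtColor(F['color'],cv2.COLOR_RGB2HSV).astype(int);m=(I[...,1]>100)&(I[...,2]>45)
    k=np.zeros_like(m);k[y0:y1,x0:x1]=1;return blobs(F,m&k,20)
for b in wood(F,180,250,145,240):
    for z in(.03,.06,.09): print('top',b.sum(),z,cv2.minAreaRect((hull(F,b,z)*1000).astype(np.float32)))
    print(cv2.boundingRect(b.astype(np.uint8)))
for b in wood(S0,268,340,170,260): print('scene',b.sum(),cv2.boundingRect(b.astype(np.uint8)))
# bystander change
A=dict(np.load('pics/top0.npz'))['color'];d=np.abs(cv2.GaussianBlur(A,(0,0),1.5).astype(int)-cv2.GaussianBlur(F['color'],(0,0),1.5)).max(2)
for n,(r,c) in dict(screwdriver=(slice(180,250),slice(358,378)),spool_bottle=(slice(165,235),slice(118,155))).items(): print(n,d[r,c].max())
print('rim near-wall px',proj(F,np.array([[.4,.03,.095],[.4,.08,.095]])))
print('scene rim near wall',proj(S0,np.array([[.403,.03,.095],[.403,.08,.095]])))
E
```

```text
top 311 0.03 ((448.5918273925781, 50.89303207397461), (66.34394836425781, 56.56357192993164), 0.8771803379058838)
top 311 0.06 ((446.297607421875, 49.789371490478516), (64.80111694335938, 55.24810028076172), 0.8772446513175964)
top 311 0.09 ((444.00335693359375, 48.685699462890625), (63.25814437866211, 53.932701110839844), 0.8771505951881409)
(224, 209, 18, 21)
scene 281 (275, 184, 18, 20)
screwdriver 84
spool_bottle 27
rim near-wall px [[238.08058987 232.97091193]
 [222.10837257 232.72873605]]
scene rim near wall [[277.86121475 179.23391868]
 [293.00529228 179.60725257]]
```

```bash
python3 - <<'E'
from meas import *
for n in('top0','t7','t9'):
    F=dict(np.load(f'pics/{n}.npz'));I=cv2.cvtColor(F['color'],cv2.COLOR_RGB2HSV).astype(int)
    m=((I[...,0]<8)|(I[...,0]>172))&(I[...,1]>140);m[:,:350]=0;m[:,390:]=0
    print(n,m.sum(),np.argwhere(m).mean(0))
a=np.load('pics/s8.npz')['color'];b=np.load('pics/s9.npz')['color']
g=lambda x:cv2.GaussianBlur(x,(0,0),1.5).astype(int)
print(np.abs(g(a)-g(b))[180:250,272:335].max())
A=np.load('pics/sc0.npz')['color'];d=np.abs(g(A)-g(b)).max(2);print('screw',d[180:235,130:162].max(),'spool/bottle',d[190:245,365:405].max())
E
```

```text
top0 154 [229.03246753 367.37662338]
t7 157 [228.94904459 367.36942675]
t9 0 [nan nan]
2
screw 8 spool/bottle 8<stdin>:5: RuntimeWarning: Mean of empty slice.
  ret = um.true_divide(
```

The screwdriver, spool and bottle are unmoved; in the last top view the arm only hides the screwdriver. All three parts are in the bin and still, so I'm handing the job in.

```bash
python3 -c "
from rig import env
print(env.sign_off())"
```

```text
the job is handed in; nothing more can be done
None
```

The flange, then the housing, then the cradle were slid over the tray's open edge and lie still in the bin (the cradle may be leaning slightly on the housing), the screwdriver, spool and bottle are unmoved, and the job was handed in at about 17 s; no verdict was shown.

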